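# Load the gas filter cell and hold its collar home

### The job

Load the filter cell that is fixed on the plywood shelf: stand the larger cup down inside it, then nest the smaller cup inside the larger one. Then put the knurled collar over the cell, turn it until its hidden keyway drops over the pin on the cell's side, and push it down fully home against the spring; finish still holding it pushed home. Leave the coil, ampoule holder, flange cap and bung where they are.

Things in the scene. Friction and masses are not known exactly. Their poses are not given: they have to be found in the camera images.
- cell: Filter cell, bare steel, fixed upright on the shelf (shelf top 18 mm above the work surface). Origin: centre of its underside, z up. Foot disc 84 mm diameter, 8 thick; on it an open upright tube, outer diameter 54, bore 48 mm. In the bore a flat sprung seat, its top 14 mm above the origin. The larger cup standing on it sticks out 16 mm above the tube's rim.
- cell_rim (a point): Centre of the tube's rim, 38 mm above the cell's origin. A round pin, 6 mm thick, sticks out level from the tube's side to 33 mm from the axis, its top 30 mm above the cell's origin. Its angle is not given and differs each time: within 0.5 rad either way of the cell's own +x. It can be seen from above until the collar covers it.
- cup_large: Larger cup, plain aluminium, round, open at the top, outer diameter 43, inside diameter 38, height 40 mm, floor 3 mm thick, about 50 g; loose, standing upright on the shelf. Origin at the centre of its underside, z up. Standing on the cell's seat it sticks out 16 mm above the cell's rim.
- cup_small: Smaller cup, plain aluminium, round, open at the top, outer diameter 33, inside diameter 28, height 51 mm, about 40 g; loose, standing upright on the shelf. Origin at the centre of its underside, z up. Standing in the larger cup it sticks out 14 mm above that cup's rim.
- collar: Knurled aluminium collar, 220 g, loose, skirt down. Origin: centre of its open underside, z up. Skirt 74 mm diameter, 60 high, closed at the top (ceiling inside 55 mm up). Bore 57 mm diameter, with a 12 mm wide keyway inside at the collar's own +x, hidden from outside; a small dark stud on the shoulder is above it. At first +x is within 0.3 rad of world +x.
- collar_grip (a point): Centre of the collar's round knurled grip (diameter 44, 60 to 88 mm above the collar's origin); this point is 74 mm up. Collar origin above the cell's origin: 30 mm when resting on the pin; 13 mm when, with the keyway within 0.1 rad of the pin, it has gone down onto the small cup's rim; 8 mm when home, skirt on the cell's foot. Let go there, it springs back up.
- seat (a joint): Sprung seat in the cell: 0 = up, grows as it is pressed down (m), about 0.005 with the loaded collar home. Its spring pushes up with 5 N at 0 and 10 N at 0.005.
- coil: Bystander: copper condensing coil standing upright, 63 mm diameter, 75 mm high with its tail. Origin at the centre of its underside.
- ampoule_holder: Bystander: green glass ampoule holder, a block 70 x 110 x 30 mm with three holes. Origin at the centre of its underside.
- flange_cap: Bystander: steel flange cap, a disc of 60 mm with a boss, 22 mm high. Origin at the centre of its underside.
- bung: Bystander: red rubber bung, 36 mm across, 28 mm high. Origin at the centre of its underside.
Mind the look-alikes: they are no part of the job. Leave any blue or yellow look-alike of the collar alone. What is shaped like the cup_large but pink is not meant.

How it is judged (in metres and radians):
On the way, in this order (a step that is already met when the one before it is completed fails the run):
1. the larger cup stands in the cell, let go (horizontal distance between cup_large and cell below 0.005 m and angle between cup_large's own z axis and vertical below 0.12 rad and z of cup_large in the frame of cell between 0.01 and 0.0165 m and contact force between the fingers and cup_large below 0.1 N), for 0.2 s.
2. the smaller cup stands nested in the larger one in the cell, let go (all of step 1 and horizontal distance between cup_small and cup_large below 0.005 m and angle between cup_small's own z axis and vertical below 0.12 rad and z of cup_small in the frame of cup_large between 0.001 and 0.006 m and contact force between the fingers and cup_small below 0.1 N), for 0.2 s.
At the end, for the whole second after the job is handed in: Both cups nested in the cell (within 5 mm of centre, upright, fully down); the collar over them, keyway on the pin, within 2.5 mm of home, the seat pressed over 2 mm; the robot still holding the collar there at rest (over 2 N of contact) (horizontal distance between each of cup_large, collar and cell below 0.005 m and angle between each of cup_large, cup_small's own z axis and vertical below 0.12 rad and z of cup_large in the frame of cell between 0.006 and 0.0135 m and horizontal distance between cup_small and cup_large below 0.005 m and z of cup_small in the frame of cup_large between 0.001 and 0.006 m and angle between collar's own z axis and vertical below 0.08 rad and z of collar in the frame of cell between 0.005 and 0.0105 m and value of joint seat above 0.002 m and linear speed of collar below 0.02 m/s and contact force between any of the fingers, the arm and collar above 2 N); the arm keeps its last pose, push and grip.
It fails at once if the coil is moved more than 25 mm or tipped (distance of coil from where it was at the start of the episode above 0.025 m or angle between coil's own z axis and vertical above 0.4 rad).
It fails at once if the ampoule holder is moved more than 25 mm or tipped (distance of ampoule_holder from where it was at the start of the episode above 0.025 m or angle between ampoule_holder's own z axis and vertical above 0.4 rad).
It fails at once if the flange cap is moved more than 25 mm or tipped (distance of flange_cap from where it was at the start of the episode above 0.025 m or angle between flange_cap's own z axis and vertical above 0.4 rad).
It fails at once if the bung is moved more than 25 mm or tipped (distance of bung from where it was at the start of the episode above 0.025 m or angle between bung's own z axis and vertical above 0.4 rad).
It also fails if it takes over 69 s, if anything falls off the work surface, if the arm or the gripper's body presses on something with over 40 N, if the wrist force passes 120 N, or if a joint passes its speed limit or range.

### The arm

A 6-joint arm with a two-finger parallel gripper is mounted at the origin on the work surface. World frame = base frame: x ahead of the robot, y to its left, z up, the work surface at z = 0. Lengths are in mm, angles in rad, forces in N, time in s.
With the tool pointing down it reaches from about 250 to 800 mm from the base axis. Payload 8.5 kg.
Tool frame: the origin (TCP) lies midway between the tips of the shut fingers; the grasp point (between the pads) lies 19 mm behind it (r.pinch_z is the distance from the TCP to the grasp point, in mm); z points along the fingers, y is the direction in which the jaws open and shut (so a half turn about z gives the same grasp; the last joint's range is limited). The gripper opens to 85 mm and grips with 20 to 120 N. Pads are 22 mm wide; open, the fingers measure 114 mm over their backs; the gripper's body (76 mm by 85 mm) begins 54 mm behind the grasp point. The pads swing forward as they close: fully open they stand 13 mm farther back than shut.
Start: joints at [1.166, 0.238, -0.013, 1.319, 0, 1.571], TCP at [206.744, 482.53, 231.276] pointing down, gripper open.
Joint ranges: [-2.66, 2.66], [-1.03, 1.9], [-1.14, 1.46], [-1.82, 2.27], [-1.45, 1.34], [-3.14, 3.14]. Speed limits (rad/s): [2.22, 2.22, 2.79, 3.14, 3.14, 3.14].

### API

Orientations are given as a 3x3 rotation matrix whose columns are the frame's x, y, z axes.
In Python, from bench import r, viewer gives the robot as it stands.
- The arm moves only by the tool move_arm, never from a script. Its argument "series" is a list of rows, each an object with "turn": the turn, a rotation vector about the tool's x, y, z in rad, a list of three; "travel": the shift along the tool's x, y, z in cm, a list of three; "gripper": the finger opening in cm, from 0 to 8.54. In form: [{"turn": [rx, ry, rz], "travel": [tx, ty, tz], "gripper": gripper}, ...]. A call has 1 to 10 rows; each row shifts and turns the commanded pose from where the row before left it, along the tool's axes as they then stand; what a row does not reach is not made up. A row lasts 1/10 s, in which the tool goes at most 50 mm and 8.59 degrees, less where a joint would pass 70% of its speed; a pose out of reach is approached as far as the arm can. A call with a gripper value outside its range is refused whole. The fingers move at their own pace and stop on an object; "squeeze" is the grip in N (left out, the last holds). Time passes only in rows, so rows that do not move let the fingers close. It gives the time, the measured TCP pose, the force and the opening at its end, in the units of the state.
- r.read_state(): the state, without advancing time (a new reading comes with each control period).
- viewer.camera(name): name is "side" or "top" or "wrist"; returns a dict with "pixels" (400x640x3 uint8, red, green, blue), "z_map" (400x640 float32, mm along the optical axis (not along the pixel's ray), 0 where there is no reading), "K" (3x3 intrinsics, pixels), "k1" (the pictures are not rectified: a ray, as slopes to the right and down, at radius r is drawn at 1 + k1 r^2 times it, then the intrinsics apply), "R" (3x3) and "t" (3): a world point X has camera coordinates R X + t; the wrist camera has in their place "tool_from_camera" (4x4, takes a point from camera to tool coordinates, whose origin is the TCP and whose axes are the flange's). Camera axes: x right, y down, z forward; pixel columns grow to the right and rows downward; lengths in mm; the calibration is good to about 2 mm. A picture is of the moment at which its call begins: read the wrist's pose just before it.
- r.sign_off(): hands the job in, once; it reports no verdict.
The state is a dict: "clock": time; "joint_positions": joint angles; "qd": joint speeds; "joint_torque": joint torques, N m; "ee_pos": TCP position; "ee_rot": TCP orientation; "ft_force": force on the tool from outside, world axes, zero at the start; "moment": the same for the moment, N m; "gripper_width": finger opening in mm.
Only numpy, scipy, OpenCV 4.12 (cv2) and the standard library are available. Lean on these libraries where they do the work, as an engineer would, in place of code of your own. Each camera call takes 0.05 s, during which the arm holds its last target. There are 200 camera calls.

## Working session

There is one attempt and no reset: what is moved stays moved. The work goes in short steps, Python scripts to look and compute and a tool call to move; the robot and the scene stay as the last step left them, time stands still between calls to the robot, and variables do not carry over. Pictures are saved under pics/ and viewed, about 8 in all and at most 12, crops included, and the job is handed in when it is done.

Besides the shell and the picture viewer there is one more tool, called after "Request:" as name([rows], argument=value, ...), one row to a line, values as JSON. move_arm: Moves the arm, as the interface text tells. Its arguments: {"type":"object","properties":{"series":{"type":"array"},"squeeze":{"type":"number"}},"required":["series"]}

```bash
ls; mkdir -p pics; cat > h.py <<'E'
import numpy as np, cv2
from bench import r, viewer
def snap(name,f):
    s=r.read_state(); c=viewer.camera(name)
    cv2.imwrite(f'pics/{f}.png',c['pixels'][:,:,::-1])
    if 'R' not in c:
        T=np.array(c['tool_from_camera']); c['Rw']=np.array(s['ee_rot'])@T[:3,:3]; c['tw']=np.array(s['ee_rot'])@T[:3,3]+np.array(s['ee_pos'])
    else:
        R=np.array(c['R']);c['Rw']=R.T;c['tw']=-R.T@np.array(c['t'])
    np.savez(f'pics/{f}.npz',**{k:np.array(v) for k,v in c.items()}); return c
def load(f): return np.load(f'pics/{f}.npz')
def ray(c,u,v):
    k1=float(c['k1']);K=np.array(c['K'])
    x,y=(u-K[0,2])/K[0,0],(v-K[1,2])/K[1,1]
    a,b=x,y
    for _ in range(20):
        q=1+k1*(a*a+b*b); a,b=x/q,y/q
    return np.array([a,b,np.ones_like(a)])
def onz(c,u,v,z):  # pixel at height z
    d=c['Rw']@ray(c,np.float64(u),np.float64(v)); return c['tw']+d*(z-c['tw'][2])/d[2]
def cloud(c):
    v,u=np.mgrid[0:400,0:640].astype(float); d=ray(c,u,v)
    P=d*c['z_map'][None]; return np.einsum('ij,jvu->vui',c['Rw'],P)+c['tw']
def proj(c,X):
    p=c['Rw'].T@(np.array(X,float)-c['tw']); a,b=p[0]/p[2],p[1]/p[2]; q=1+float(c['k1'])*(a*a+b*b)
    K=np.array(c['K']); return K[0,0]*a*q+K[0,2],K[1,1]*b*q+K[1,2]
E
python3 - <<'E'
from h import *
for n in('top','side'):
    c=snap(n,n+'0'); print(n,c['tw'],c['K'],c['k1'],c['Rw'])
s=r.read_state();print(s)
a=cv2.imread('pics/top0.png');cv2.imwrite('pics/top0b.png',cv2.resize(a,(800,500)))
E
```

```text
pics
top [ 353.61305392   44.73040599 1277.4186574 ] [[464.05536392   0.         321.73260796]
 [  0.         464.05536392 201.60621787]
 [  0.           0.           1.        ]] -0.056938784566265464 [[-4.10609334e-04 -9.92294806e-01  1.23898547e-01]
 [-9.99960846e-01 -6.87785600e-04 -8.82237414e-03]
 [ 8.83961167e-03 -1.23897318e-01 -9.92255671e-01]]
side [ 291.50611544 -808.47556797  979.7141647 ] [[455.44739519   0.         315.73720027]
 [  0.         455.44739519 194.7299785 ]
 [  0.           0.           1.        ]] 0.03085326771355804 [[ 0.97455118 -0.16779603  0.14864213]
 [-0.22379968 -0.69045266  0.68788722]
 [-0.01279439 -0.70364737 -0.71043415]]
{'clock': 0.1, 'joint_positions': array([ 1.16602136e+00,  2.38697645e-01, -1.41531270e-02,  1.31919269e+00,
        5.08279987e-06,  1.57079736e+00]), 'qd': array([ 0.00048913, -0.00059722,  0.00292163, -0.00049432, -0.00112482,
        0.00061206]), 'joint_torque': array([ 1.18528744e-03, -5.39722037e+01,  3.46999919e+01,  1.34200373e-02,
        5.98120891e-05, -6.96440111e-06]), 'ee_pos': array([206.60688185, 482.24227127, 230.76059917]), 'ee_rot': array([[-9.19190634e-01,  3.93812561e-01, -4.95807109e-04],
       [ 3.93812873e-01,  9.19189921e-01, -1.14434996e-03],
       [ 5.08151043e-06, -1.24713098e-03, -9.99999222e-01]]), 'ft_force': array([-0.5123832 , -0.58493201, -0.32943544]), 'moment': array([ 0.03484517,  0.04128325, -0.00558186]), 'gripper_width': 85.54363821130349}
```

View pics/top0b.png

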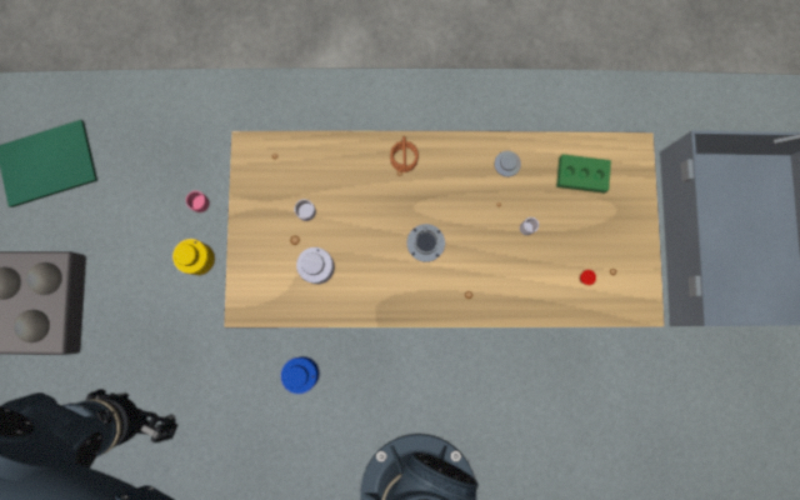

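View pics/side0.png

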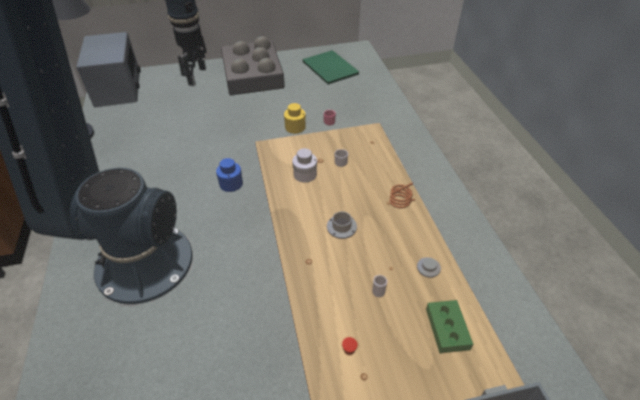

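The top view shows, in full-resolution pixels: larger cup (244,168), collar (251,213), cell (341,194) and small cup (423,182). The pink, yellow and blue look-alikes are off the shelf.

```bash
python3 - <<'E'
from h import *
c=load('top0');P=cloud(c)
for n,u,v,lo,hi,rim in(('cupL',244,168,45,75,58),('collar grip',251,213,95,120,106),('cell',341,194,40,70,56),('cupS',423,182,50,85,69)):
    q=P[v-25:v+25,u-25:u+25].reshape(-1,3);m=(q[:,2]>lo)&(q[:,2]<hi);q=q[m]
    print(n,onz(c,u,v,rim),m.sum(),np.median(q,0),q[:,:2].min(0),q[:,:2].max(0),(q[:,:2].min(0)+q[:,:2].max(0))/2)
d=load('top0')
im=d['pixels'][120:260,200:460,::-1];cv2.imwrite('pics/t1.png',cv2.resize(im,None,fx=3,fy=3,interpolation=cv2.INTER_CUBIC))
w=snap('wrist','w0');print(w['tool_from_camera'],w['K'],w['k1'])
E
```

```text
cupL [596.27722271 241.67956449  58.        ] 78 [601.25212778 247.73770593  56.56190632] [578.67616855 224.67254954] [621.59959928 266.436676  ] [600.13788392 245.55461277]
collar grip [470.63675353 213.72907881 106.        ] 255 [477.99734739 218.70706059 105.55100754] [455.32886748 196.20126619] [499.27682626 240.07927347] [477.30284687 218.14026983]
cell [526.54615073 -17.3781454   56.        ] 100 [534.96967729 -15.36916379  53.6858889 ] [504.82279756 -41.62921366] [563.31086833   9.32414194] [534.06683294 -16.15253586]
cupS [ 557.06874353 -234.50615919   69.        ] 75 [ 563.87039677 -238.60493073   64.66813738] [ 548.3958642  -254.52318551] [ 579.43902403 -222.65402782] [ 563.91744411 -238.58860666]
[[-3.68241161e-04 -9.48604503e-01 -3.16463840e-01  8.11001696e+01]
 [ 9.99999730e-01 -1.48104179e-04 -7.19667592e-04  1.08091337e-01]
 [ 6.35810301e-04 -3.16464019e-01  9.48604301e-01 -1.43002790e+02]
 [ 0.00000000e+00  0.00000000e+00  0.00000000e+00  1.00000000e+00]] [[350.38476185   0.         327.1630967 ]
 [  0.         350.38476185 197.13245841]
 [  0.           0.           1.        ]] -0.015479718453172149
```

View pics/t1.png

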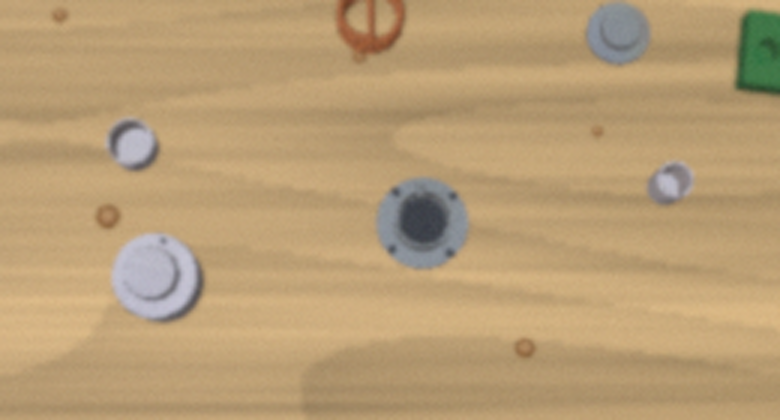

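The enlarged crop shows the stud on the collar near (163,240), so its +x is slightly right of up. The pin isn't resolvable here, so I'll use the wrist camera.

Request:
move_arm([
  {"turn": [0, 0, -0.135], "travel": [0, 0, 0], "gripper": 8.5},
  {"turn": [0, 0, -0.135], "travel": [0, 0, 0], "gripper": 8.5},
  {"turn": [0, 0, -0.135], "travel": [0, 0, 0], "gripper": 8.5},
  {"turn": [0, 0, 0], "travel": [-4, -2.8, 0], "gripper": 8.5},
  {"turn": [0, 0, 0], "travel": [-4, -2.8, 0], "gripper": 8.5},
  {"turn": [0, 0, 0], "travel": [-4, -2.8, 0], "gripper": 8.5},
  {"turn": [0, 0, 0], "travel": [-4, -2.8, 0], "gripper": 8.5},
  {"turn": [0, 0, 0], "travel": [-4, -2.8, 0], "gripper": 8.5},
  {"turn": [0, 0, 0], "travel": [-4, -2.8, 0], "gripper": 8.5},
  {"turn": [0, 0, 0], "travel": [-4, -2.8, 0], "gripper": 8.5},
])

```text
clock: 1.15
ee_pos: [488.1, 285.1, 231.2]
ee_rot: [[-1.0, -0.0, -0.0], [-0.0, 1.0, -0.0], [0.0, -0.0, -1.0]]
ft_force: [0.9, 1.4, -0.5]
gripper_width: 84.7
```

Request:
move_arm([
  {"turn": [0, 0, 0], "travel": [-4, -2.8, 0], "gripper": 8.5},
  {"turn": [0, 0, 0], "travel": [-3, -2.8, 0], "gripper": 8.5},
  {"turn": [0, 0, 0], "travel": [0, 0, 0], "gripper": 8.5},
  {"turn": [0, 0, 0], "travel": [0, 0, 0], "gripper": 8.5},
])

```text
clock: 1.55
ee_pos: [557.1, 229.7, 230.6]
ee_rot: [[-1.0, 0.002, -0.001], [0.002, 1.0, -0.0], [0.001, -0.0, -1.0]]
ft_force: [-0.2, 0.0, -0.1]
gripper_width: 84.6
```

```bash
cat > fit.py <<'E'
from h import *
def ring(c,x0,y0,z,rad,tol=6,band=3):
    """fit known-height circle centre to depth points in z band near radius"""
    P=cloud(c);q=P[(np.hypot(P[...,0]-x0,P[...,1]-y0)<rad+tol)&(abs(P[...,2]-z)<band)]
    return q
def rep(c,n,x0,y0,z,rad):
    for _ in range(3):
        q=ring(c,x0,y0,z,rad); x0,y0=(q[:,:2].min(0)+q[:,:2].max(0))/2
    ctr,rr=cv2.minEnclosingCircle(q[:,:2].astype(np.float32))
    print(n,len(q),'mid',np.round([x0,y0],1),'mec',np.round(ctr,1),round(rr,1),'z',np.median(q[:,2]).round(1),'med',np.median(q[:,:2],0).round(1))
E
python3 - <<'E'
from fit import *
s=r.read_state();print(s['clock'],s['ee_pos'],s['ee_rot'],s['joint_positions'])
c=snap('wrist','w1')
rep(c,'cupL',600,245,58,21.5);rep(c,'grip',477,218,106,22);rep(c,'shoulder',477,218,78,37)
E
```

```text
1.55 [557.10154624 229.69413926 230.58230128] [[-9.99997108e-01  1.97801816e-03 -1.36824972e-03]
 [ 1.97853034e-03  9.99997973e-01 -3.73082234e-04]
 [ 1.36750898e-03 -3.75788279e-04 -9.99998994e-01]] [3.90976586e-01 3.74893929e-01 1.81624621e-01 1.37893420e+00
 1.76499866e-04 3.92954738e-01]
cupL 401 mid [602.5 245.2] mec [602.6 245. ] 21.5 z 58.1 med [603.2 245.3]
grip 3025 mid [480.2 218.1] mec [480.1 217.9] 22.8 z 106.4 med [479.6 218. ]
shoulder 3787 mid [479.9 217.9] mec [480. 218.] 37.1 z 78.5 med [476.1 221. ]
```

View pics/w1.png

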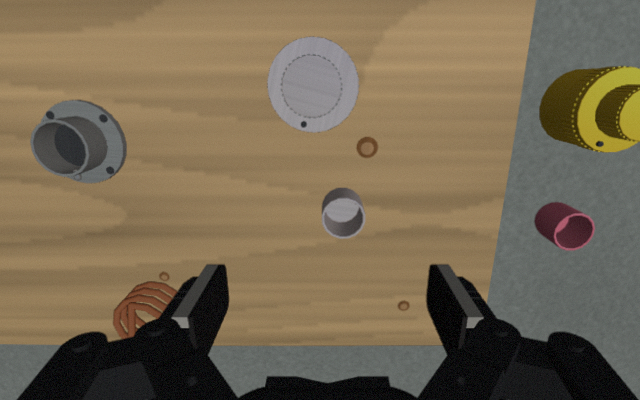

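The wrist picture shows the cup at (343,213), collar (313,85), stud (304,124) and cell tube at left (60,147). What may be the pin is at (77,177). The fits agree: cup (602.5, 245.2), collar (480, 218). Next I'll grasp the larger cup by its top rim.

Request:
move_arm([
  {"turn": [0, 0, 0], "travel": [-2.25, 0.8, 0], "gripper": 8.5},
  {"turn": [0, 0, 0], "travel": [-2.25, 0.75, 0], "gripper": 8.5},
  {"turn": [0, 0, 0], "travel": [0, 0, 4], "gripper": 8.5},
  {"turn": [0, 0, 0], "travel": [0, 0, 4], "gripper": 8.5},
  {"turn": [0, 0, 0], "travel": [0, 0, 4], "gripper": 8.5},
  {"turn": [0, 0, 0], "travel": [0, 0, 2], "gripper": 8.5},
  {"turn": [0, 0, 0], "travel": [0, 0, 0], "gripper": 8.5},
  {"turn": [0, 0, 0], "travel": [0, 0, 0], "gripper": 8.5},
])

```text
clock: 2.4
ee_pos: [601.3, 247.2, 92.1]
ee_rot: [[-1.0, -0.002, 0.0], [-0.002, 1.0, 0.0], [-0.0, 0.0, -1.0]]
ft_force: [0.4, 0.9, 0.9]
gripper_width: 85.2
```

```bash
python3 - <<'E'
from fit import *
c=load('w1')
p=onz(c,304,124.,78);print('stud',p,np.arctan2(p[1]-218,p[0]-480))
rep(c,'cell',530,-16,56,27)
print('pin?',onz(c,77,177.,48))
cv2.imwrite('pics/c1.png',cv2.resize(c['pixels'][80:200,10:150,::-1],None,fx=5,fy=5,interpolation=cv2.INTER_CUBIC))
s=r.read_state();print(s['ee_pos'])
c=snap('wrist','w2');rep(c,'cupL',602,245,58,21.5)
E
```

```text
stud [510.1710424  210.26638244  78.        ] -0.25092346924455133
cell 797 mid [533.3 -17.1] mec [533.3 -17.4] 27.8 z 55.9 med [531.9 -19.9]
pin? [563.22571932 -13.09459783  48.        ]
[601.26640708 247.20537581  92.12293638]
cupL 1218 mid [602.7 244.8] mec [602.7 245.1] 21.7 z 58.1 med [603.  244.8]
```

View pics/c1.png

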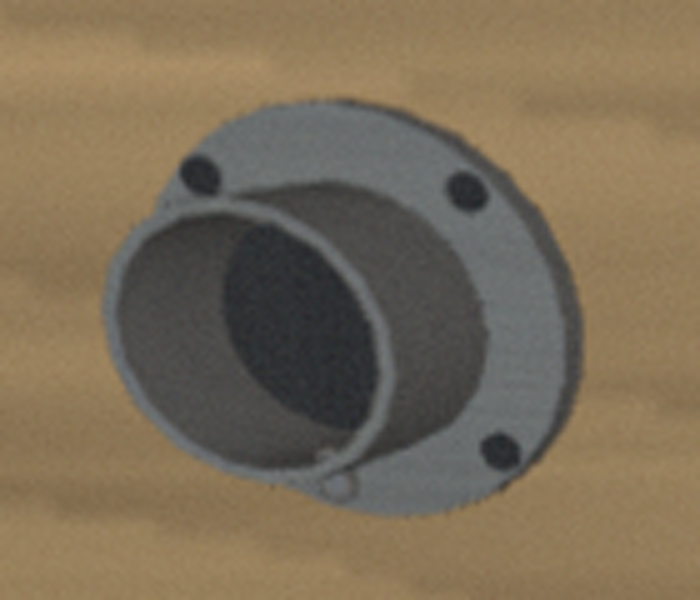

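The crop shows the pin end at (338,484), just outside the tube on its +x side, at roughly 0.13 rad. I'll refine that from closer.

Request:
move_arm([
  {"turn": [0, 0, 0], "travel": [-0.14, -0.22, 2.0], "gripper": 8.5},
  {"turn": [0, 0, 0], "travel": [0, 0, 2.0], "gripper": 8.5},
  {"turn": [0, 0, 0], "travel": [0, 0, 1.0], "gripper": 8.5},
  {"turn": [0, 0, 0], "travel": [0, 0, 0], "gripper": 8.5},
  {"turn": [0, 0, 0], "travel": [0, 0, 0], "gripper": 3.5},
  {"turn": [0, 0, 0], "travel": [0, 0, 0], "gripper": 3.5},
  {"turn": [0, 0, 0], "travel": [0, 0, 0], "gripper": 3.5},
  {"turn": [0, 0, 0], "travel": [0, 0, 0], "gripper": 3.5},
  {"turn": [0, 0, 0], "travel": [0, 0, 0], "gripper": 3.5},
  {"turn": [0, 0, 0], "travel": [0, 0, 0], "gripper": 3.5},
], squeeze=30)

```text
clock: 3.45
ee_pos: [603.8, 244.1, 42.6]
ee_rot: [[-1.0, -0.0, 0.002], [-0.0, 1.0, 0.001], [-0.002, 0.001, -1.0]]
ft_force: [-0.6, -0.3, 5.4]
gripper_width: 41.5
```

Request:
move_arm([
  {"turn": [0, 0, 0], "travel": [0, 0, -3], "gripper": 3.5},
  {"turn": [0, 0, 0], "travel": [0, 0, -3.5], "gripper": 3.5},
  {"turn": [0, 0, 0], "travel": [0, 0, -3.5], "gripper": 3.5},
  {"turn": [0, 0, 0], "travel": [-0.4, -4.4, 0], "gripper": 3.5},
  {"turn": [0, 0, 0], "travel": [-0.4, -4.4, 0], "gripper": 3.5},
  {"turn": [0, 0, 0], "travel": [-0.4, -4.4, 0], "gripper": 3.5},
  {"turn": [0, 0, 0], "travel": [-0.4, -4.4, 0], "gripper": 3.5},
  {"turn": [0, 0, 0], "travel": [-0.4, -4.4, 0], "gripper": 3.5},
  {"turn": [0, 0, 0], "travel": [-0.4, -4.2, 0], "gripper": 3.5},
  {"turn": [0, 0, 0], "travel": [0, 0, 0], "gripper": 3.5},
])

```text
clock: 4.45
ee_pos: [627.6, -23.0, 141.8]
ee_rot: [[-1.0, 0.005, 0.001], [0.005, 1.0, -0.001], [-0.001, -0.001, -1.0]]
ft_force: [0.1, 0.3, -0.5]
gripper_width: 41.8
```

Request:
move_arm([
  {"turn": [0, 0, 0], "travel": [0, 0, 0], "gripper": 3.5},
  {"turn": [0, 0, 0], "travel": [0, 0, 0], "gripper": 3.5},
])

```text
clock: 4.65
ee_pos: [627.2, -17.4, 141.5]
ee_rot: [[-1.0, -0.001, 0.0], [-0.001, 1.0, 0.0], [-0.0, 0.0, -1.0]]
ft_force: [-0.0, -0.3, 0.5]
gripper_width: 41.5
```

```bash
python3 - <<'E'
from fit import *
s=r.read_state();print(s['ee_pos'],s['ee_rot'],s['gripper_width'])
c=snap('wrist','w3');rep(c,'cell',533,-17,56,27)
# foot
rep(c,'foot',533,-17,26,42)
u,v=proj(c,[533,-17,40]);u,v=int(u),int(v);print(u,v)
y0,x0=max(v-70,0),u-80
print(y0,x0);cv2.imwrite('pics/c3.png',cv2.resize(c['pixels'][y0:y0+140,x0:x0+160,::-1],None,fx=4,fy=4,interpolation=cv2.INTER_CUBIC))
# held cup
P=cloud(c);e=s['ee_pos'];m=(np.hypot(P[...,0]-e[0],P[...,1]-e[1])<26)&(P[...,2]<s['ee_pos'][2]+18)&(P[...,2]>90);q=P[m];print(len(q),q.min(0),q.max(0))
E
```

```text
[627.22995184 -17.39100849 141.51365261] [[-9.99999801e-01 -6.15610062e-04  1.36299579e-04]
 [-6.15580829e-04  9.99999788e-01  2.14418658e-04]
 [-1.36431549e-04  2.14334712e-04 -9.99999968e-01]] 41.47512490665617
cell 1481 mid [534.  -17.3] mec [533.8 -17.3] 27.2 z 56.2 med [530.4 -17.7]
foot 5964 mid [535.6 -17.2] mec [533.9 -17.3] 42.1 z 26.4 med [535.2 -19.1]
328 59
0 248
9722 [604.43489549 -41.15438988 118.27243693] [647.24869178   6.5090515  159.48906198]
```

View pics/c3.png

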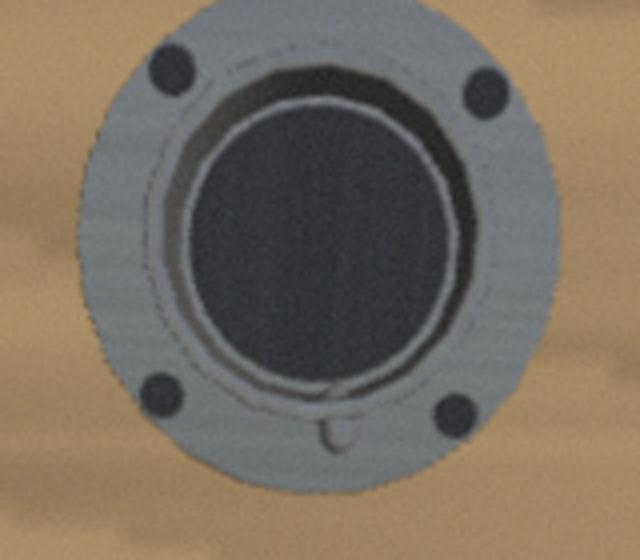

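Cell centre is (533.9, -17.3). In the crop, the pin spans (337,425) to (338,450). The cup hangs 1.3 mm to -x of the TCP.

Request:
move_arm([
  {"turn": [0, 0, 0], "travel": [3, 0, 0], "gripper": 3.5},
  {"turn": [0, 0, 0], "travel": [3.2, 0, 0], "gripper": 3.5},
  {"turn": [0, 0, 0], "travel": [3, 0, 0], "gripper": 3.5},
  {"turn": [0, 0, 0], "travel": [0, 0, 2], "gripper": 3.5},
  {"turn": [0, 0, 0], "travel": [0, 0, 2.2], "gripper": 3.5},
  {"turn": [0, 0, 0], "travel": [0, 0, 0], "gripper": 3.5},
  {"turn": [0, 0, 0], "travel": [0, 0, 0], "gripper": 3.5},
  {"turn": [0, 0, 0], "travel": [0, 0, 0], "gripper": 3.5},
])

```text
clock: 5.5
ee_pos: [536.0, -17.6, 100.3]
ee_rot: [[-1.0, -0.001, 0.001], [-0.001, 1.0, -0.0], [-0.001, -0.0, -1.0]]
ft_force: [0.5, -0.5, -0.1]
gripper_width: 41.2
```

```bash
python3 - <<'E'
from fit import *
c=load('w3')
for u,v in((338,440),(338,452),(337,425)):
    p=onz(c,248+u/4,v/4,45);p2=onz(c,248+u/4,v/4,48);print(p,[np.arctan2(a[1]+17.3,a[0]-533.9) for a in(p,p2)])
b=[onz(c,248+u/4,v/4,26) for u,v in((172,70),(487,93),(162,396),(455,415))]
for a in b: print(a[:2],np.degrees(np.arctan2(a[1]+17.3,a[0]-533.9)))
print(np.mean(b,0))
print(r.read_state()['ee_pos'])
E
```

```text
[564.83160601 -14.01166872  45.        ] [np.float64(0.10591194757289774), np.float64(0.10529976949238981)]
[566.78497067 -14.00199628  45.        ] [np.float64(0.09995487006042691), np.float64(0.09940615467611008)]
[562.40389753 -14.18963694  45.        ] [np.float64(0.10869058016908235), np.float64(0.10801190643444039)]
[506.1182244  -41.69118477] -138.71828141364344
[509.59223022  10.93281132] 130.72765753874253
[558.67159641 -45.10818902] -48.30527969842452
[561.94265138   7.16050768] 41.0969179377829
[534.0811756 -17.1765137  26.       ]
[535.99464026 -17.57724969 100.2830006 ]
```

Pin angle is about +0.105 rad and the collar stud is at about -0.25 rad. Now lowering the cup into the cell.

Request:
move_arm([
  {"turn": [0, 0, 0], "travel": [0.08, 0.02, 1.5], "gripper": 3.5},
  {"turn": [0, 0, 0], "travel": [0, 0, 1.0], "gripper": 3.5},
  {"turn": [0, 0, 0], "travel": [0, 0, 0.7], "gripper": 3.5},
  {"turn": [0, 0, 0], "travel": [0, 0, 0.6], "gripper": 3.5},
  {"turn": [0, 0, 0], "travel": [0, 0, 0.5], "gripper": 3.5},
  {"turn": [0, 0, 0], "travel": [0, 0, 0.05], "gripper": 3.5},
  {"turn": [0, 0, 0], "travel": [0, 0, 0], "gripper": 3.5},
  {"turn": [0, 0, 0], "travel": [0, 0, 0], "gripper": 3.5},
])

```text
clock: 6.3
ee_pos: [534.6, -17.9, 56.3]
ee_rot: [[-1.0, -0.0, 0.0], [-0.0, 1.0, -0.0], [-0.0, -0.0, -1.0]]
ft_force: [-2.0, 1.3, 4.5]
gripper_width: 41.0
```

Request:
move_arm([
  {"turn": [0, 0, 0], "travel": [0, 0, 0], "gripper": 6.5},
  {"turn": [0, 0, 0], "travel": [0, 0, 0], "gripper": 6.5},
  {"turn": [0, 0, 0], "travel": [0, 0, 0], "gripper": 6.5},
  {"turn": [0, 0, 0], "travel": [0, 0, 0], "gripper": 6.5},
  {"turn": [0, 0, 0], "travel": [0, 0, -1.5], "gripper": 6.5},
  {"turn": [0, 0, 0], "travel": [0, 0, -3], "gripper": 6.5},
  {"turn": [0, 0, 0], "travel": [0, 0, -4], "gripper": 8.5},
  {"turn": [0, 0, 0], "travel": [0, 0, 0], "gripper": 8.5},
  {"turn": [0, 0, 0], "travel": [0, 0, 0], "gripper": 8.5},
])

```text
clock: 7.2
ee_pos: [535.0, -17.9, 141.5]
ee_rot: [[-1.0, -0.0, 0.002], [-0.0, 1.0, -0.0], [-0.002, -0.0, -1.0]]
ft_force: [-1.1, -0.8, -0.5]
gripper_width: 84.8
```

```bash
python3 - <<'E'
from fit import *
s=r.read_state();print(s['ee_pos'])
c=snap('wrist','w4');rep(c,'cupL',534,-17,72,21.5);rep(c,'cell',534,-17,56,27)
E
```

```text
[535.04629331 -17.94711818 141.5394988 ]
cupL 859 mid [533.5 -17.9] mec [533.4 -17.8] 21.6 z 72.1 med [533.8 -17.6]
cell 1051 mid [531.3 -17.2] mec [533.9 -17.2] 26.9 z 56.2 med [522.8 -16.9]
```

The cup is seated: rim at z 72.1, centre within 0.7 mm of the cell's. Next, the small cup.

Request:
move_arm([
  {"turn": [0, 0, 0], "travel": [-0.6, -4.4, 0], "gripper": 8.5},
  {"turn": [0, 0, 0], "travel": [-0.6, -4.4, 0], "gripper": 8.5},
  {"turn": [0, 0, 0], "travel": [-0.6, -4.4, 0], "gripper": 8.5},
  {"turn": [0, 0, 0], "travel": [-0.6, -4.4, 0], "gripper": 8.5},
  {"turn": [0, 0, 0], "travel": [-0.6, -4.4, 0], "gripper": 8.5},
  {"turn": [0, 0, 0], "travel": [0, 0, 0], "gripper": 8.5},
  {"turn": [0, 0, 0], "travel": [0, 0, 0], "gripper": 8.5},
  {"turn": [0, 0, 0], "travel": [0, 0, 0], "gripper": 8.5},
])

```text
clock: 8.05
ee_pos: [563.8, -237.1, 139.7]
ee_rot: [[-1.0, -0.0, -0.002], [-0.0, 1.0, 0.001], [0.002, 0.001, -1.0]]
ft_force: [-0.3, 0.1, -0.7]
gripper_width: 85.1
```

```bash
python3 - <<'E'
from fit import *
s=r.read_state();print(s['ee_pos'],s['ee_rot'][0])
c=snap('wrist','w5');rep(c,'cupS',565,-238.6,69,16.5)
E
```

```text
[ 563.76459552 -237.05381143  139.688329  ] [-9.99997778e-01 -4.62097206e-04 -2.05697946e-03]
cupS 645 mid [ 566.6 -239.6] mec [ 566.8 -239.6] 16.6 z 69.1 med [ 566.9 -239.3]
```

Request:
move_arm([
  {"turn": [0, 0, 0], "travel": [-0.29, -0.25, 3.0], "gripper": 8.5},
  {"turn": [0, 0, 0], "travel": [0, 0, 3.0], "gripper": 8.5},
  {"turn": [0, 0, 0], "travel": [0, 0, 2.3], "gripper": 8.5},
  {"turn": [0, 0, 0], "travel": [0, 0, 0], "gripper": 6},
  {"turn": [0, 0, 0], "travel": [0, 0, 0], "gripper": 2.5},
  {"turn": [0, 0, 0], "travel": [0, 0, 0], "gripper": 2.5},
  {"turn": [0, 0, 0], "travel": [0, 0, 0], "gripper": 2.5},
  {"turn": [0, 0, 0], "travel": [0, 0, 0], "gripper": 2.5},
  {"turn": [0, 0, 0], "travel": [0, 0, 0], "gripper": 2.5},
  {"turn": [0, 0, 0], "travel": [0, 0, 0], "gripper": 2.5},
])

```text
clock: 9.1
ee_pos: [568.4, -240.5, 59.6]
ee_rot: [[-1.0, -0.0, 0.003], [-0.0, 1.0, -0.001], [-0.003, -0.001, -1.0]]
ft_force: [-0.5, 1.6, 7.6]
gripper_width: 30.6
```

Request:
move_arm([
  {"turn": [0, 0, 0], "travel": [0, 0, 0], "gripper": 2.5},
  {"turn": [0, 0, 0], "travel": [0, 0, -3], "gripper": 2.5},
  {"turn": [0, 0, 0], "travel": [0, 0, -3.5], "gripper": 2.5},
  {"turn": [0, 0, 0], "travel": [0, 0, -3.5], "gripper": 2.5},
  {"turn": [0, 0, 0], "travel": [0, 0, 0], "gripper": 2.5},
  {"turn": [0, 0, 0], "travel": [0, 0, 0], "gripper": 2.5},
])

```text
clock: 9.7
ee_pos: [567.9, -240.7, 159.1]
ee_rot: [[-1.0, -0.0, 0.002], [-0.0, 1.0, -0.001], [-0.002, -0.001, -1.0]]
ft_force: [0.3, 0.2, -1.4]
gripper_width: 30.9
```

```bash
python3 - <<'E'
from fit import *
s=r.read_state();print(s['ee_pos'],s['ee_rot'][0],s['gripper_width'])
c=snap('wrist','w6');P=cloud(c);e=s['ee_pos']
for lo,hi in((-45,8),(-45,-8),(-8,8)):
    z=P[...,2]-e[2];m=(np.hypot(P[...,0]-e[0],P[...,1]-e[1])<22)&(z<hi)&(z>lo);q=P[m]-e;print(len(q),q.min(0),q.max(0),np.percentile(q,[1,99],axis=0))
E
```

```text
[ 567.94243328 -240.70239572  159.11783088] [-9.99997112e-01 -1.47636129e-04  2.39869874e-03] 30.921191602353368
4837 [-18.62963706 -19.38080773 -41.07510275] [13.39393397 18.91127341  7.99881802] [[-17.9641298  -15.36568516 -38.22207954]
 [ 12.72098905  15.43124163   7.71086445]]
2578 [-18.30015484 -15.91245195 -41.07510275] [13.39393397 16.17990216 -8.00582824] [[-17.93948207 -13.97145414 -38.43701662]
 [ 12.69921114  15.17212172  -8.20682785]]
2259 [-18.62963706 -19.38080773  -7.99756528] [13.24606817 18.91127341  7.99881802] [[-17.98703427 -16.1708092   -7.80970844]
 [ 12.72327577  15.68680329   7.87793621]]
```

Request:
move_arm([
  {"turn": [0, 0, 0], "travel": [0.65, 4.4, 0], "gripper": 2.5},
  {"turn": [0, 0, 0], "travel": [0.65, 4.4, 0], "gripper": 2.5},
  {"turn": [0, 0, 0], "travel": [0.65, 4.4, 0], "gripper": 2.5},
  {"turn": [0, 0, 0], "travel": [0.65, 4.4, 0], "gripper": 2.5},
  {"turn": [0, 0, 0], "travel": [0.65, 4.4, 0], "gripper": 2.5},
  {"turn": [0, 0, 0], "travel": [0, 0.3, 1], "gripper": 2.5},
  {"turn": [0, 0, 0], "travel": [0, 0, 1.5], "gripper": 2.5},
  {"turn": [0, 0, 0], "travel": [0, 0, 0], "gripper": 2.5},
  {"turn": [0, 0, 0], "travel": [0, 0, 0], "gripper": 2.5},
  {"turn": [0, 0, 0], "travel": [0, 0, 0], "gripper": 2.5},
])

```text
clock: 10.75
ee_pos: [535.0, -18.0, 132.9]
ee_rot: [[-1.0, 0.001, -0.0], [0.001, 1.0, -0.0], [0.0, -0.0, -1.0]]
ft_force: [0.0, -0.6, 0.4]
gripper_width: 30.3
```

Request:
move_arm([
  {"turn": [0, 0, 0], "travel": [0, 0, 1.5], "gripper": 2.5},
  {"turn": [0, 0, 0], "travel": [0, 0, 1.2], "gripper": 2.5},
  {"turn": [0, 0, 0], "travel": [0, 0, 0.8], "gripper": 2.5},
  {"turn": [0, 0, 0], "travel": [0, 0, 0.8], "gripper": 2.5},
  {"turn": [0, 0, 0], "travel": [0, 0, 0.7], "gripper": 2.5},
  {"turn": [0, 0, 0], "travel": [0, 0, 0.6], "gripper": 2.5},
  {"turn": [0, 0, 0], "travel": [0, 0, 0], "gripper": 2.5},
  {"turn": [0, 0, 0], "travel": [0, 0, 0], "gripper": 2.5},
])

```text
clock: 11.55
ee_pos: [535.0, -17.4, 77.0]
ee_rot: [[-1.0, -0.0, 0.0], [-0.0, 1.0, -0.0], [-0.0, -0.0, -1.0]]
ft_force: [0.1, -0.5, -0.2]
gripper_width: 30.7
```

Request:
move_arm([
  {"turn": [0, 0, 0], "travel": [0, 0, 0], "gripper": 5.5},
  {"turn": [0, 0, 0], "travel": [0, 0, 0], "gripper": 5.5},
  {"turn": [0, 0, 0], "travel": [0, 0, 0], "gripper": 5.5},
  {"turn": [0, 0, 0], "travel": [0, 0, 0], "gripper": 5.5},
  {"turn": [0, 0, 0], "travel": [0, 0, -1.5], "gripper": 5.5},
  {"turn": [0, 0, 0], "travel": [0, 0, -3], "gripper": 6.5},
  {"turn": [0, 0, 0], "travel": [0, 0, -4], "gripper": 8.5},
  {"turn": [0, 0, 0], "travel": [0, 0, 0], "gripper": 8.5},
  {"turn": [0, 0, 0], "travel": [0, 0, 0], "gripper": 8.5},
])

```text
clock: 12.45
ee_pos: [535.4, -17.4, 162.6]
ee_rot: [[-1.0, -0.0, 0.002], [-0.0, 1.0, -0.0], [-0.002, -0.0, -1.0]]
ft_force: [-0.6, -0.2, -0.4]
gripper_width: 85.0
```

```bash
python3 - <<'E'
from fit import *
s=r.read_state();print(s['ee_pos'])
c=snap('wrist','w7');rep(c,'cupS',534,-17,86,16.5);rep(c,'cupL',534,-17,72,21.5);rep(c,'cell',534,-17,56,27)
E
```

```text
[535.43964208 -17.43458217 162.62028953]
cupS 622 mid [533.2 -16.4] mec [533.3 -16.6] 16.5 z 86.1 med [533.2 -16.4]
cupL 716 mid [532.5 -18.1] mec [533.  -17.9] 21.4 z 72.2 med [525.1 -19.8]
cell 875 mid [531.1 -17.5] mec [533.9 -17.4] 27.1 z 56.2 med [522.8 -17.7]
```

The small cup is nested: rim z 86.1. Next is the collar.

Request:
move_arm([
  {"turn": [0, 0, 0], "travel": [0.92, 3.92, 0], "gripper": 8.5},
  {"turn": [0, 0, 0], "travel": [0.92, 3.92, 0], "gripper": 8.5},
  {"turn": [0, 0, 0], "travel": [0.92, 3.92, 0], "gripper": 8.5},
  {"turn": [0, 0, 0], "travel": [0.92, 3.92, 0], "gripper": 8.5},
  {"turn": [0, 0, 0], "travel": [0.92, 3.92, 0], "gripper": 8.5},
  {"turn": [0, 0, 0], "travel": [0.92, 3.92, 0], "gripper": 8.5},
  {"turn": [0, 0, 0], "travel": [0, 0, 0], "gripper": 8.5},
  {"turn": [0, 0, 0], "travel": [0, 0, 0], "gripper": 8.5},
  {"turn": [0, 0, 0], "travel": [0, 0, 0], "gripper": 8.5},
])

```text
clock: 13.4
ee_pos: [479.2, 217.0, 160.9]
ee_rot: [[-1.0, 0.0, -0.002], [0.0, 1.0, -0.001], [0.002, -0.001, -1.0]]
ft_force: [-0.2, 0.2, 0.4]
gripper_width: 85.0
```

```bash
python3 - <<'E'
from fit import *
s=r.read_state();print(s['ee_pos'],s['ee_rot'][0])
c=snap('wrist','w8')
rep(c,'grip',480,218,106,22);rep(c,'shoulder',480,218,78,37)
# stud: darkest blob on the shoulder annulus
P=cloud(c);g=cv2.GaussianBlur(c['pixels'].mean(2),(3,3),0);rr=np.hypot(P[...,0]-480,P[...,1]-218)
m=(rr>25)&(rr<36)&(P[...,2]>74)&(P[...,2]<84)&(P[...,0]>495);vv,uu=np.nonzero(m)
v=g[vv,uu];k=v<np.median(v)*.6;print(k.sum(),uu[k].mean(),vv[k].mean(),onz(c,uu[k].mean(),vv[k].mean(),79))
u,v=map(int,proj(c,[485,218,90]));cv2.imwrite('pics/c8.png',cv2.resize(c['pixels'][max(v-80,0):v+80,u-90:u+90,::-1],None,fx=4,fy=4));print(u-90,max(v-80,0))
E
```

```text
[479.21941233 217.01838609 160.92880884] [-9.99998869e-01  5.15053382e-05 -1.50292214e-03]
grip 3886 mid [479.9 218.2] mec [480.1 218.2] 23.0 z 106.4 med [478.7 217.9]
shoulder 4045 mid [479.9 218.1] mec [480.2 218.1] 37.1 z 78.4 med [464.5 218. ]
0 nan nan [nan nan nan]
239 139<stdin>:8: RuntimeWarning: Mean of empty slice.
  ret = ret.dtype.type(ret / rcount)
```

View pics/c8.png

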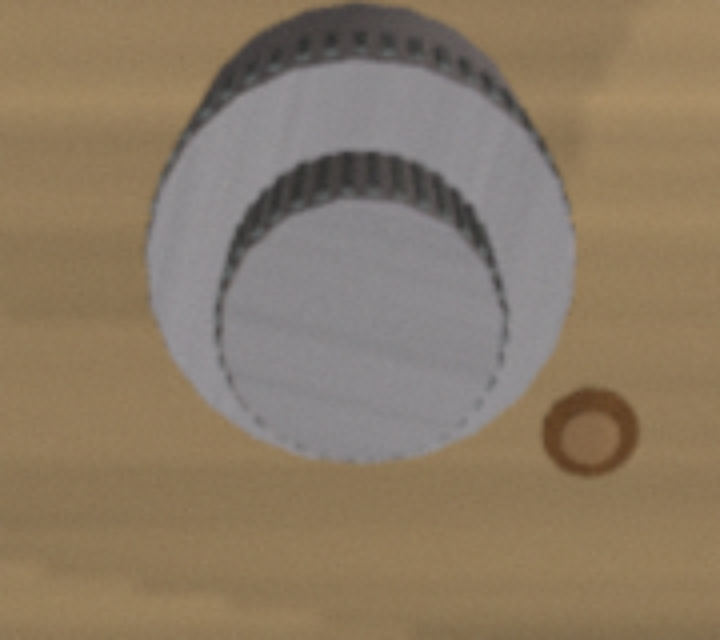

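The stud is hidden behind the grip in this view, so I'll use the earlier picture where it shows. Grasping the knob.

Request:
move_arm([
  {"turn": [0, 0, 0], "travel": [-0.09, 0.11, 3.0], "gripper": 8.5},
  {"turn": [0, 0, 0], "travel": [0, 0, 3.0], "gripper": 8.5},
  {"turn": [0, 0, 0], "travel": [0, 0, 2.0], "gripper": 8.5},
  {"turn": [0, 0, 0], "travel": [0, 0, 0], "gripper": 8.0},
  {"turn": [0, 0, 0], "travel": [0, 0, 0], "gripper": 3.5},
  {"turn": [0, 0, 0], "travel": [0, 0, 0], "gripper": 3.5},
  {"turn": [0, 0, 0], "travel": [0, 0, 0], "gripper": 3.5},
  {"turn": [0, 0, 0], "travel": [0, 0, 0], "gripper": 3.5},
  {"turn": [0, 0, 0], "travel": [0, 0, 0], "gripper": 3.5},
  {"turn": [0, 0, 0], "travel": [0, 0, 0], "gripper": 3.5},
], squeeze=80)

```text
clock: 14.45
ee_pos: [481.5, 218.9, 83.6]
ee_rot: [[-1.0, 0.0, 0.003], [0.0, 1.0, 0.001], [-0.003, 0.001, -1.0]]
ft_force: [-0.6, -2.4, 5.8]
gripper_width: 41.5
```

```bash
python3 - <<'E'
from fit import *
c=load('w1');im=c['pixels'].mean(2)[116:133,294:315];d=np.clip(np.median(im)-im-30,0,None);d[:, :]=d
vv,uu=np.mgrid[116:133,294:315];u,v=(uu*d).sum()/d.sum(),(vv*d).sum()/d.sum()
for z in(78,80):
    p=onz(c,u,v,z);print(u,v,p,np.arctan2(p[1]-218.1,p[0]-480.1))
print((d>0).astype(int))
s=r.read_state();print(s['ee_pos'],s['joint_positions'])
E
```

```text
303.3062115499107 123.79618972018255 [510.00218271 209.69281564  78.        ] -0.2740805340111659
303.3062115499107 123.79618972018255 [509.77361975 209.8292377   80.        ] -0.2718254619936208
[[0 0 0 0 0 0 0 0 0 0 0 1 0 0 0 0 0 0 0 0 0]
 [0 0 0 0 0 0 0 0 0 0 0 0 0 0 0 1 1 0 0 0 1]
 [0 0 0 0 0 0 0 0 0 0 0 0 0 0 0 0 0 0 0 0 0]
 [0 0 0 0 0 0 0 0 0 0 0 0 0 0 0 0 0 0 0 0 0]
 [0 0 0 0 0 0 0 0 0 0 0 0 0 0 0 0 0 0 0 0 0]
 [0 0 0 0 0 0 0 0 1 1 1 0 0 0 0 0 0 0 0 0 0]
 [0 0 0 0 0 0 0 1 1 1 1 1 1 0 0 0 0 0 0 0 0]
 [0 0 0 0 0 0 0 1 1 1 1 1 1 0 0 0 0 0 0 0 0]
 [0 0 0 0 0 0 0 1 1 1 1 1 1 0 0 0 0 0 0 0 0]
 [0 0 0 0 0 0 0 1 1 1 1 1 1 0 0 0 0 0 0 0 0]
 [0 0 0 0 0 0 0 1 1 1 1 1 0 0 0 0 0 0 0 0 0]
 [0 0 0 0 0 0 0 0 1 1 1 0 0 0 0 0 0 0 0 0 0]
 [0 0 0 0 0 0 0 0 0 0 0 0 0 0 0 0 0 0 0 0 0]
 [0 0 0 0 0 0 0 0 0 0 0 0 0 0 0 0 0 0 0 0 0]
 [0 0 0 0 0 1 0 0 0 0 0 0 0 0 0 0 0 0 0 0 0]
 [0 0 0 0 0 0 0 0 0 0 0 0 0 0 0 0 0 0 0 0 0]
 [0 0 0 0 0 0 0 0 0 0 0 0 0 1 1 0 0 0 0 0 0]]
[481.54599548 218.94573241  83.57096371] [ 4.27127169e-01  3.35744367e-01 -2.73937843e-01  9.58283157e-01
 -6.79973310e-04  4.27241599e-01]
```

Request:
move_arm([
  {"turn": [0, 0, 0], "travel": [0, 0, -3], "gripper": 3.5},
  {"turn": [0, 0, 0], "travel": [0, 0, -3.5], "gripper": 3.5},
  {"turn": [0, 0, 0], "travel": [0, 0, -3.0], "gripper": 3.5},
  {"turn": [0, 0, 0], "travel": [-0.9, -3.92, 0], "gripper": 3.5},
  {"turn": [0, 0, 0], "travel": [-0.9, -3.92, 0], "gripper": 3.5},
  {"turn": [0, 0, 0], "travel": [-0.9, -3.92, 0], "gripper": 3.5},
  {"turn": [0, 0, 0], "travel": [-0.9, -3.92, 0], "gripper": 3.5},
  {"turn": [0, 0, 0], "travel": [-0.9, -3.92, 0], "gripper": 3.5},
  {"turn": [0, 0, 0], "travel": [-0.9, -3.92, 0], "gripper": 3.5},
  {"turn": [0, 0, -0.125], "travel": [0, 0, 0], "gripper": 3.5},
])

```text
clock: 15.45
ee_pos: [535.6, -20.5, 177.6]
ee_rot: [[-0.993, -0.121, 0.002], [-0.121, 0.993, -0.002], [-0.002, -0.002, -1.0]]
ft_force: [-0.1, 1.1, -1.9]
gripper_width: 41.6
```

Request:
move_arm([
  {"turn": [0, 0, -0.125], "travel": [0, 0, 0], "gripper": 3.5},
  {"turn": [0, 0, -0.125], "travel": [0, 0, 0], "gripper": 3.5},
  {"turn": [0, 0, 0], "travel": [0, 0, 0], "gripper": 3.5},
  {"turn": [0, 0, 0], "travel": [0, 0, 0], "gripper": 3.5},
  {"turn": [0, 0, 0], "travel": [0, 0, 0], "gripper": 3.5},
])

```text
clock: 15.95
ee_pos: [534.6, -16.2, 177.1]
ee_rot: [[-0.931, -0.364, 0.0], [-0.364, 0.931, -0.0], [-0.0, -0.0, -1.0]]
ft_force: [0.8, 0.2, -1.8]
gripper_width: 41.7
```

```bash
python3 - <<'E'
from fit import *
s=r.read_state();print(s['ee_pos'],s['ee_rot'],s['gripper_width'])
e=s['ee_pos'];c=snap('wrist','w9');P=cloud(c);z=P[...,2]-e[2]
d=np.hypot(P[...,0]-e[0],P[...,1]-e[1])
# skirt side / shoulder edge circle in hand
q=P[(d<42)&(abs(z+5.6)<2.5)];ctr,rr=cv2.minEnclosingCircle(q[:,:2].astype(np.float32));print('shoulder',len(q),np.median(q[:,2]),ctr,rr)
q=P[(d<45)&(z<-9)&(z>-60)][:,:];
from scipy.optimize import least_squares
f=least_squares(lambda a:np.hypot(q[:,0]-a[0],q[:,1]-a[1])-37,[e[0],e[1]],loss='soft_l1');print('skirt',len(q),f.x,np.std(f.fun))
q2=P[(d<45)&(z<-50)&(z>-80)];print('bottom z',np.percentile(q2[:,2],1)if len(q2) else None)
for f in('top',):
    t=snap(f,f+'9');u,v=map(int,proj(t,[534,-17,120]));print(u,v)
sd=snap('side','side9');u,v=map(int,proj(sd,[540,-17,150]));print(u,v)
cv2.imwrite('pics/m9.png',np.hstack([cv2.resize(x['pixels'][b-35:b+35,a-45:a+45,::-1],None,fx=4,fy=4,interpolation=cv2.INTER_CUBIC) for x,(a,b) in((t,map(int,proj(t,[534,-17,120]))),(sd,(u,v)))]))
E
```

```text
[534.60565089 -16.18747328 177.14270653] [[-9.31373393e-01 -3.64065108e-01  4.47415821e-04]
 [-3.64065196e-01  9.31373456e-01 -1.32784593e-04]
 [-3.68368983e-04 -2.86560566e-04 -9.99999891e-01]] 41.731133815831924
shoulder 6219 172.2036727412369 (531.9329833984375, -17.630653381347656) 36.816558837890625
skirt 2523 [533.63277369 -17.15442375] 0.4161668069639334
bottom z 112.69938976661214
342 187
345 193
```

View pics/w9.png

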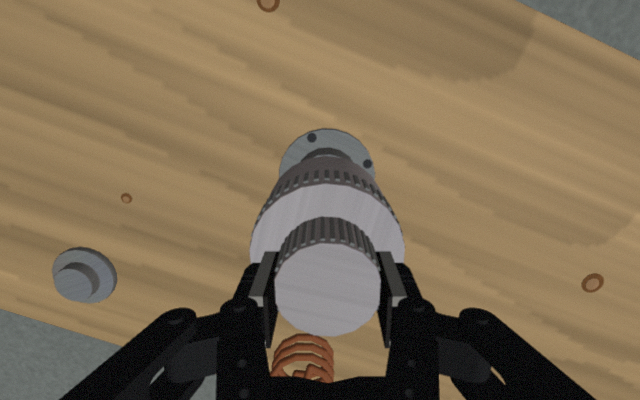

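The collar hangs straight. Its skirt centre is (533.6, -17.15), against (533.9, -17.3) for the cell. Keyway is at about 0.10 rad and the pin at 0.105, so I'll lower in steps while watching force.

Request:
move_arm([
  {"turn": [0, 0, 0], "travel": [-0.02, 0, 2.0], "gripper": 3.5},
  {"turn": [0, 0, 0], "travel": [0, 0, 2.0], "gripper": 3.5},
  {"turn": [0, 0, 0], "travel": [0, 0, 1.2], "gripper": 3.5},
  {"turn": [0, 0, 0], "travel": [0, 0, 0.4], "gripper": 3.5},
  {"turn": [0, 0, 0], "travel": [0, 0, 0.3], "gripper": 3.5},
  {"turn": [0, 0, 0], "travel": [0, 0, 0], "gripper": 3.5},
  {"turn": [0, 0, 0], "travel": [0, 0, 0], "gripper": 3.5},
])

```text
clock: 16.8
ee_pos: [535.2, -16.3, 118.5]
ee_rot: [[-0.93, -0.366, 0.001], [-0.366, 0.93, -0.0], [-0.001, -0.0, -1.0]]
ft_force: [-1.1, -0.5, -2.5]
gripper_width: 41.9
```

Request:
move_arm([
  {"turn": [0, 0, 0], "travel": [0, 0, 0.3], "gripper": 3.5},
  {"turn": [0, 0, 0], "travel": [0, 0, 0.3], "gripper": 3.5},
  {"turn": [0, 0, 0], "travel": [0, 0, 0], "gripper": 3.5},
  {"turn": [0, 0, 0], "travel": [0, 0, 0], "gripper": 3.5},
])

```text
clock: 17.2
ee_pos: [534.7, -16.3, 111.8]
ee_rot: [[-0.93, -0.366, -0.0], [-0.366, 0.93, -0.0], [0.0, -0.0, -1.0]]
ft_force: [0.3, 0.1, -2.6]
gripper_width: 41.5
```

No contact force yet, and the TCP is already below the pin-rest height (about 113). Continuing down.

Request:
move_arm([
  {"turn": [0, 0, 0], "travel": [0, 0, 0.4], "gripper": 3.5},
  {"turn": [0, 0, 0], "travel": [0, 0, 0.4], "gripper": 3.5},
  {"turn": [0, 0, 0], "travel": [0, 0, 0], "gripper": 3.5},
  {"turn": [0, 0, 0], "travel": [0, 0, 0], "gripper": 3.5},
])

```text
clock: 17.6
ee_pos: [534.6, -16.2, 103.6]
ee_rot: [[-0.93, -0.366, -0.001], [-0.366, 0.93, -0.0], [0.0, 0.0, -1.0]]
ft_force: [0.3, -0.5, -2.2]
gripper_width: 42.1
```

Request:
move_arm([
  {"turn": [0, 0, 0], "travel": [0, 0, 0.4], "gripper": 3.5},
  {"turn": [0, 0, 0], "travel": [0, 0, 0.4], "gripper": 3.5},
  {"turn": [0, 0, 0], "travel": [0, 0, 0], "gripper": 3.5},
  {"turn": [0, 0, 0], "travel": [0, 0, 0], "gripper": 3.5},
])

```text
clock: 18.0
ee_pos: [534.9, -16.2, 96.0]
ee_rot: [[-0.93, -0.366, 0.0], [-0.366, 0.93, 0.0], [-0.0, -0.0, -1.0]]
ft_force: [0.4, 0.3, 1.7]
gripper_width: 41.9
```

The collar has dropped past the pin and touched the small cup. Pressing the last 5 mm.

Request:
move_arm([
  {"turn": [0, 0, 0], "travel": [0, 0, 0.2], "gripper": 3.5},
  {"turn": [0, 0, 0], "travel": [0, 0, 0.2], "gripper": 3.5},
  {"turn": [0, 0, 0], "travel": [0, 0, 0.1], "gripper": 3.5},
  {"turn": [0, 0, 0], "travel": [0, 0, 0], "gripper": 3.5},
  {"turn": [0, 0, 0], "travel": [0, 0, 0], "gripper": 3.5},
  {"turn": [0, 0, 0], "travel": [0, 0, 0], "gripper": 3.5},
])

```text
clock: 18.6
ee_pos: [535.1, -16.2, 91.6]
ee_rot: [[-0.93, -0.366, 0.001], [-0.366, 0.93, 0.0], [-0.001, -0.0, -1.0]]
ft_force: [-2.1, 1.3, 10.1]
gripper_width: 41.7
```

Request:
move_arm([
  {"turn": [0, 0, 0], "travel": [0, 0, 0.07], "gripper": 3.5},
  {"turn": [0, 0, 0], "travel": [0, 0, 0.05], "gripper": 3.5},
  {"turn": [0, 0, 0], "travel": [0, 0, 0], "gripper": 3.5},
  {"turn": [0, 0, 0], "travel": [0, 0, 0], "gripper": 3.5},
  {"turn": [0, 0, 0], "travel": [0, 0, 0], "gripper": 3.5},
])

```text
clock: 19.1
ee_pos: [535.3, -16.2, 91.4]
ee_rot: [[-0.93, -0.366, 0.002], [-0.366, 0.93, 0.0], [-0.002, -0.001, -1.0]]
ft_force: [-4.2, -0.2, 21.1]
gripper_width: 41.4
```

```bash
python3 - <<'E'
from fit import *
from scipy.optimize import least_squares
s=r.read_state();print(s['ee_pos'],s['ft_force'],s['qd'].round(4))
e=s['ee_pos'];c=snap('wrist','w10');P=cloud(c);d=np.hypot(P[...,0]-e[0],P[...,1]-e[1])
q=P[(d<42)&(abs(P[...,2]-86)<5)&(d>27)];print('shoulder z (home 86)',len(q),np.percentile(q[:,2],[10,50,90]))
q=P[(d<45)&(P[...,2]<80)&(P[...,2]>32)];f=least_squares(lambda a:np.hypot(q[:,0]-a[0],q[:,1]-a[1])-37,e[:2],loss='soft_l1');print('skirt',f.x,'low z',q[:,2].min())
E
```

```text
[535.28291794 -16.21859405  91.44973681] [-4.19396158 -0.23283989 21.09236935] [-0.0004 -0.0008 -0.0007 -0.0008 -0.0024  0.0009]
shoulder z (home 86) 5189 [85.52674251 86.63242956 87.47916647]
skirt [534.09602836 -17.15479398] low z 32.052528633620625
```

View pics/w10.png

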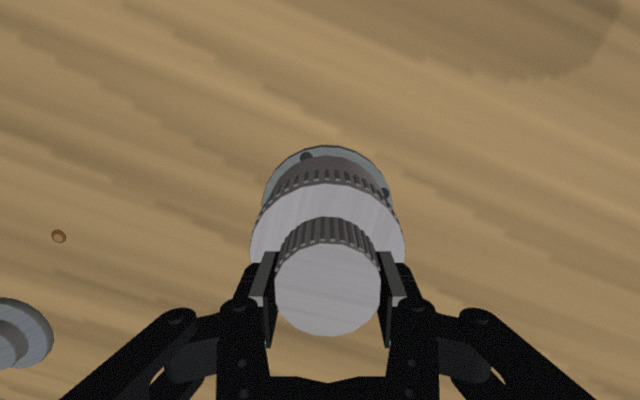

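The picture shows the collar upright over the cell, skirt down on the foot disc. Force rose to 21 N while the TCP moved only 0.2 mm, so it is at the hard stop. Handing in.

```bash
python3 -c "
from bench import r
print(r.sign_off())"
```

```text
the job is handed in; nothing more can be done
None
```

I handed the job in at about 19 s on the robot clock, with the gripper still holding the collar pushed home. Sign-off gave no verdict.

- **Larger cup:** it stands in the cell. After I let go, its rim read z 72.1 mm (72 expected) and its centre was about 0.7 mm from the cell's.
- **Smaller cup:** it is nested in the larger one. Its rim read 86.1 mm (86 expected) and its centre was about 1.3 mm from the larger cup's.
- **Collar:** I turned it about 0.37 rad to bring the keyway to the pin at about 0.105 rad, and it passed the pin without catching.
- **Final push:** the spring read about 10 N. The last 1.2 mm of commanded push raised that to 21 N with only about 0.2 mm of movement, so I take it as resting on the cell's foot. The arm was still at that point.
- **Final position:** the collar's shoulder read 86.6 mm against 86 for home. The skirt centre was within 0.3 mm of the cell's axis.

The pin and keyway angles came from pictures taken before the collar covered the pin. I could not see the keyway engaged or measure the seat's travel directly. I did not re-measure the coil, ampoule holder, flange cap or bung at the end; the arm never went down near them.

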